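Set the gift-box clamp to size and hold it open

TASK

Get the ribbon-tying clamp ready for the next gift box. With the jaw still shut, first turn the dial until its white mark points squarely at the steel index tab; this moves the size pointer along the scale. Then pull the jaw back by its wooden bar against the spring until the jaw's pointed tip stands exactly opposite the size pointer, and keep hold: finish with the gripper still on the jaw, holding it steady there, the dial still on its tab, the tab not shifted and the gift boxes and tape dispenser left alone.

Things in the scene. Friction and masses are not known exactly. Their poses are not given: they have to be found in the camera images.
- clamp: Fixed clamp: light wood board 270 x 240 mm, 14 mm thick, upright wooden fence (top at 62 mm) at its far right. Place and yaw vary. Origin at worktop height, 5 mm beyond the board's middle; x from the front edge toward the fence, y left, z up. Jaw in the right half (y = -0.05), dial axis in the left half at x = -0.02, y = 0.085, scale between them.
- jaw: Spring jaw: steel slide plate, wooden wall (top at 54 mm) and pull bar. When shut its origin and axes coincide with the clamp's; pulled out it moves along the clamp's -x, up to 80 mm. The spring draws it back toward the fence: 3.6 N when shut, 80 N/m more as it is pulled (about 8.5 N at 60 mm).
- pull_bar (a point): Middle of the jaw's pull bar, a level wooden rod 16 mm thick, 90 mm long, along the clamp's y, 80 mm above the worktop; at x = -0.035, y = -0.050, z = 0.080 in the jaw's frame. Two posts (14 mm along x, 10 mm along y) carry it 30 mm either side of its middle; clear in front, behind and 48 mm below, so it can be pinched from above, one finger in front, one behind.
- jaw_tip (a point): End of the small steel pointed tip on the left edge of the jaw's slide plate, 3 mm wide, 21 mm above the worktop; at x = -0.055, y = -0.001 in the jaw's frame.
- size_pointer (a point): End of the dark steel pointer riding along the scale, 3 mm wide, 21 mm above the worktop, 2 mm left of the jaw tip's line of travel; axes as the clamp's. Starts 17 to 29 mm in front of (-x of) the shut jaw's tip. A rack joins it to the dial: it moves 30 mm along the clamp's -x per radian of clockwise dial turn and stays when the dial does.
- dial: Black toothed dial 60 mm across (top at 28 mm) with an upright bar grip 48 mm long, 14 mm thick, from 28 to 66 mm above the worktop. Origin on its upright axis, 14 mm above the worktop; bar along its x, white mark toward its -x. Light friction, stays where left. 0.3 to 1.5 rad clockwise from above bring the mark to the tab; stop at least 0.4 rad beyond.
- dial_mark (a point): Outer end of the dial's white mark, 31.5 mm from the dial's axis (x = -0.0315 in the dial's frame), 28 mm above the worktop; turns with the dial.
- index_tab (a point): Inner end of the small steel index tab beside the dial, 31.5 mm from the dial's axis, 28 mm above the worktop. Tab 5 mm wide, reaching out to 44 mm from the axis, top at 28 mm. The dial is set when the end of its mark coincides with this point. The tab's angle varies; it sits stiffly, do not shift it.
- gift_box_0: Larger brown gift box with ribbon, 74 x 108 x 49 mm, loose bystander right of the clamp; origin at the centre of its underside.
- gift_box_1: Smaller brown gift box with ribbon, 69 x 73 x 61 mm, loose bystander; origin at the centre of its underside.
- tape_dispenser: Desk tape dispenser, 34 x 138 x 74 mm, loose bystander left of the clamp; origin at the centre of its underside.

How it is judged:
On the way, in this order (a step that is already met when the one before it is completed fails the run):
1. the dial's mark is at the index tab while the jaw is still shut (distance between dial_mark and index_tab below 0.0035 m and x of jaw in the frame of clamp above -0.008 m), for 0.3 s.
2. the jaw is pulled until its tip is opposite the size pointer, held by the fingers (x of jaw_tip in the frame of size_pointer between -0.004 and 0.004 m and contact force between the fingers and jaw above 2 N), for 0.3 s.
At the end, for the whole second after the job is handed in: The dial's mark lies within 3.5 mm of the index tab's point, the jaw's tip is within 4 mm of the size pointer measured along the slide, and the gripper's fingers still hold the jaw there (contact over 2 N) with the jaw at rest (under 5 mm/s) (all of step 2 and distance between dial_mark and index_tab below 0.0035 m and linear speed of jaw below 0.005 m/s); the arm keeps its last pose, push and grip.
It fails at once if the index tab is shifted by more than 4 mm (distance of index_tab from where it was at the start of the episode above 0.004 m).
It fails at once if the larger gift box is moved by more than 20 mm (distance of gift_box_0 from where it was at the start of the episode above 0.02 m).
It fails at once if the smaller gift box is moved by more than 20 mm (distance of gift_box_1 from where it was at the start of the episode above 0.02 m).
It fails at once if the tape dispenser is moved by more than 20 mm (distance of tape_dispenser from where it was at the start of the episode above 0.02 m).
It also fails if it takes over 51 s, if anything falls off the work surface, if the arm or the gripper's body presses on something with over 40 N, if the wrist force passes 120 N, or if a joint passes its speed limit or range.

ROBOT

A 6-joint arm with a two-finger parallel gripper is mounted at the origin on a cart in front of the work surface, level with it; the furniture and walls round the work are solid. World frame = base frame: x ahead of the robot, y to its left, z up, the work surface at z = 0. Lengths are in m, angles in rad, forces in N, time in s.
With the tool pointing down it reaches from about 0.325 to 1 m from the base axis. Payload 5.1 kg.
Tool frame: the origin (TCP) lies between the finger pads; the fingertips stand 22 mm ahead of it and the grasp point (between the pads) lies 3 mm ahead of it; z points along the fingers, y is the direction in which the jaws open and shut (so a half turn about z gives the same grasp; the last joint's range is limited). The gripper opens to 85 mm and grips with 20 to 120 N. Pads are 22 mm wide; open, the fingers measure 114 mm over their backs; the gripper's body (76 mm by 85 mm) begins 54 mm behind the grasp point. The pads swing forward as they close: fully open they stand 13 mm farther back than shut.
Start: joints at [1.114, 0.124, 1.65, -0, 1.367, -0.083], TCP at [0.237, 0.605, 0.253] pointing down, gripper open.
Joint ranges: [-2.61, 2.61], [-1.02, 2.33], [0.03, 2.71], [-1.35, 4.49], [0.32, 2.68], [-2.91, 2.91]. Speed limits (rad/s): [2.57, 2.57, 3.14, 3.14, 3.14, 3.14].

INTERFACE

Orientations are given as a rotation vector (axis times angle).
In Python, from bench import sense, grab_frame, get_calibration, job_done gives the robot as it stands.
- The arm moves only by the tool arm_command, never from a script. Its argument "plan" is a list of rows, each a list of 3 entries, a list of its own where there are three numbers: the shift along the world's x, y, z in m, then the turn, a rotation vector about the world's x, y, z in rad, then the closure, from -1 (fully open) to 1 (shut), so that 0 is half open. A call has 1 to 5 rows; each row is the pose to reach, as a shift and turn from the pose commanded when the call began; what a row does not reach only later rows make up. A row lasts 1/8 s, in which the tool goes at most 62.5 mm and 10.7 degrees, less where a joint would pass 70% of its speed; a pose out of reach is approached as far as the arm can. A call with a gripper value outside its range is refused whole. The fingers move at their own pace and stop on an object; "newtons" is the grip in N (left out, the last holds). Time passes only in rows, so rows that repeat a pose let the fingers close. It gives the time, the measured TCP pose, the force and the opening at its end, in the units of the state.
- sense(): the state, without advancing time (a new reading comes with each control period).
- grab_frame(name): name is "scene" or "top" or "wrist"; returns (picture, depth): 400x640x3 uint8, blue, green, red; 400x640 float32, m along the optical axis (not along the pixel's ray), 0 where there is no reading.
- get_calibration(name): a dict with "intrinsics" (3x3 intrinsics, pixels), "world_from_camera" (4x4, takes a point from camera to world coordinates). Camera axes: x right, y down, z forward; pixel columns grow to the right and rows downward; lengths in m; the calibration is good to about 2 mm. A picture is of the moment at which its call begins: read the wrist's pose just before it. get_calibration takes no time and is no camera call; for the wrist camera it gives the pose at the moment of the call.
- job_done(): hands the job in, once; it reports no verdict.
The state is a dict: "time": time; "joint_pos": joint angles; "joint_vel": joint speeds; "joint_torque": joint torques, N m; "position": TCP position; "tool_rot": TCP orientation; "wrist_force": force on the tool from outside, world axes, zero at the start; "moment": the same for the moment, N m; "gripper_width": finger opening in m.
Only numpy, scipy, OpenCV 4.12 (cv2) and the standard library are available. Lean on these libraries where they do the work, as an engineer would, in place of code of your own. Each camera call takes 0.05 s, during which the arm holds its last target.

## Working session

There is one attempt and no reset: what is moved stays moved. The work goes in short steps, Python scripts to look and compute and a tool call to move; the robot and the scene stay as the last step left them, time stands still between calls to the robot, and variables do not carry over. Pictures are saved under pics/ and viewed, and the job is handed in when it is done.

Besides the shell and the picture viewer there is one more tool, called after "Request:" by a JSON object that holds its "method" and its "body", one argument or row to a line. arm_command: Moves the arm, as the interface text tells. Its arguments: {"type":"object","properties":{"plan":{"type":"array"},"newtons":{"type":"number"}},"required":["plan"]}

```bash
ls; mkdir -p pics
python3 - <<'E'
from bench import *
import cv2,numpy as np
s=sense();print(s)
for n in("scene","top","wrist"):
    c=get_calibration(n);p,d=grab_frame(n)
    np.savez(f"{n}0.npz",p=p,d=d,K=c["intrinsics"],T=c["world_from_camera"])
    cv2.imwrite(f"pics/{n}0.png",p);print(n,np.round(c["intrinsics"],1).tolist(),np.round(c["world_from_camera"],3).tolist())
E
```

```text
pics
{'time': 0.0, 'joint_pos': array([ 1.11437432e+00,  1.24510703e-01,  1.65166882e+00, -3.15069349e-05,
        1.36749371e+00, -8.25870621e-02]), 'joint_vel': array([-0.00100787, -0.00054675, -0.00075554,  0.00104504,  0.00122871,
       -0.0018709 ]), 'joint_torque': array([-1.65512329e-04, -4.23600590e+01, -3.65455055e+01, -1.52664211e-04,
        6.98192627e-03, -2.21021196e-06]), 'position': array([0.23715035, 0.60459037, 0.25205241]), 'tool_rot': array([-0.58369756, -3.08635676,  0.00316257]), 'wrist_force': array([ 0.06568193,  0.696026  , -0.09871892]), 'moment': array([-0.00238241, -0.00606041, -0.00124121]), 'gripper_width': 0.08550334933099808}
scene [[417.0, 0.0, 320.4], [0.0, 417.0, 192.8], [0.0, 0.0, 1.0]] [[0.744, -0.315, 0.589, -0.224], [-0.668, -0.325, 0.67, -0.926], [-0.019, -0.892, -0.453, 0.664], [0.0, 0.0, 0.0, 1.0]]
top [[444.8, 0.0, 323.5], [0.0, 444.8, 200.4], [0.0, 0.0, 1.0]] [[0.136, -0.944, 0.301, 0.121], [-0.991, -0.129, 0.043, -0.101], [-0.002, -0.304, -0.953, 1.55], [0.0, 0.0, 0.0, 1.0]]
wrist [[353.8, 0.0, 318.8], [0.0, 353.8, 195.0], [0.0, 0.0, 1.0]] [[0.364, 0.884, 0.293, 0.162], [0.931, -0.345, -0.116, 0.635], [-0.002, 0.315, -0.949, 0.372], [0.0, 0.0, 0.0, 1.0]]
```

View pics/scene0.png

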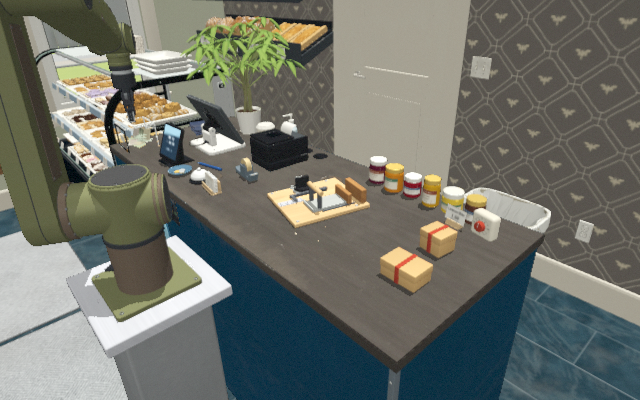

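View pics/top0.png

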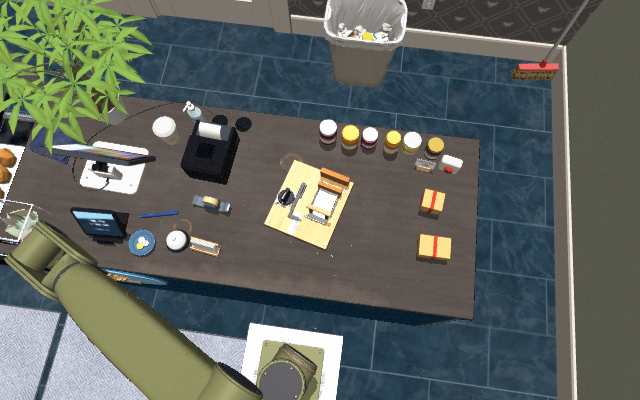

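View pics/wrist0.png

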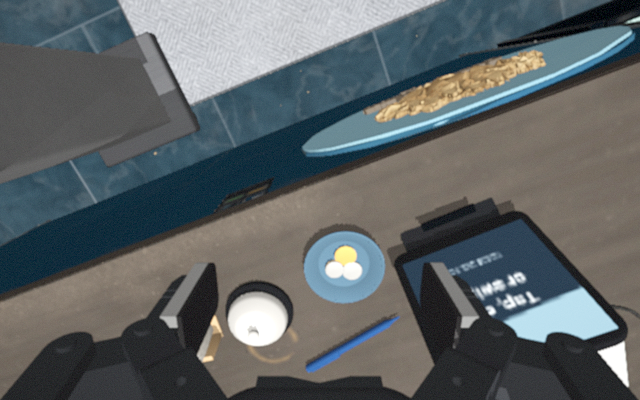

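The top view shows the clamp around (310,203): dial at (286,196), jaw at (323,203). I'll enlarge this area and back-project it.

```bash
cat > h.py <<'E'
import numpy as np,cv2
def load(f):
    z=np.load(f);return z["p"],z["d"],z["K"],z["T"]
def dep(f,u,v):
    p,d,K,T=load(f);r=d[int(v)-1:int(v)+2,int(u)-1:int(u)+2];z=np.median(r[r>0])
    return (T@np.r_[np.linalg.inv(K)@[u,v,1]*z,1])[:3]
def plane(f,u,v,h):
    p,d,K,T=load(f);r=T[:3,:3]@np.linalg.inv(K)@[u,v,1];o=T[:3,3]
    return o+r*(h-o[2])/r[2]
def proj(f,P):
    p,d,K,T=load(f);c=np.linalg.inv(T)@np.r_[P,1];q=K@c[:3];return q[:2]/q[2]
def snap(name,f):
    from bench import grab_frame,get_calibration,sense
    c=get_calibration(name);p,d=grab_frame(name)
    np.savez(f+".npz",p=p,d=d,K=c["intrinsics"],T=c["world_from_camera"]);cv2.imwrite(f"pics/{f}.png",p)
def crop(f,x0,y0,x1,y1,k,out):
    p=load(f)[0];cv2.imwrite("pics/"+out,cv2.resize(p[y0:y1,x0:x1],None,fx=k,fy=k,interpolation=cv2.INTER_CUBIC))
E
python3 - <<'E'
from h import *
crop("top0.npz",255,150,365,255,5,"topc.png")
for u,v in[(286,196),(323,203),(298,160),(353,182),(318,246),(265,225)]: print(u,v,dep("top0.npz",u,v).round(3),plane("top0.npz",u,v,.014).round(3))
E
```

```text
286 196 [0.592 0.101 0.056] [0.605 0.107 0.014]
323 203 [ 0.595 -0.031  0.022] [ 0.597 -0.03   0.014]
298 160 [0.756 0.087 0.001] [0.751 0.085 0.014]
353 182 [ 0.696 -0.129  0.002] [ 0.692 -0.129  0.014]
318 246 [ 0.439 -0.034  0.007] [ 0.438 -0.035  0.014]
265 225 [0.49  0.165 0.003] [0.488 0.163 0.014]
```

View pics/topc.png

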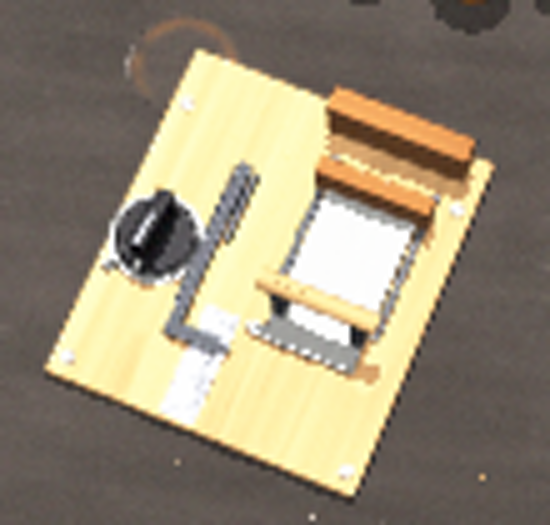

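Request:
{"method": "arm_command", "body": {
  "plan": [
    [[0.03, -0.05, 0], [0, 0, 0], -1],
    [[0.06, -0.105, 0], [0, 0, 0], -1],
    [[0.09, -0.16, 0], [0, 0, 0], -1],
    [[0.12, -0.215, 0], [0, 0, 0], -1],
    [[0.15, -0.27, 0], [0, 0, 0], -1]
  ]
}}

```text
time: 0.78
position: [0.3875, 0.3337, 0.2531]
tool_rot: [0.583, 3.087, -0.0]
wrist_force: [1.3, 0.4, -0.2]
gripper_width: 0.0854
```

Request:
{"method": "arm_command", "body": {
  "plan": [
    [[0.03, -0.055, 0], [0, 0, 0], -1],
    [[0.06, -0.11, 0], [0, 0, 0], -1],
    [[0.09, -0.165, 0], [0, 0, 0], -1],
    [[0.12, -0.22, 0], [0, 0, 0], -1],
    [[0.158, -0.28, 0], [0, 0, 0], -1]
  ]
}}

```text
time: 1.4
position: [0.5407, 0.0613, 0.2532]
tool_rot: [0.584, 3.087, 0.0]
wrist_force: [0.1, 0.7, -0.1]
gripper_width: 0.0854
```

Request:
{"method": "arm_command", "body": {
  "plan": [
    [[0, 0, 0], [0, 0, 0], -1],
    [[0, 0, 0], [0, 0, 0], -1],
    [[0, 0, 0], [0, 0, 0], -1]
  ]
}}

```text
time: 1.78
position: [0.5396, 0.0644, 0.2532]
tool_rot: [-0.581, -3.087, -0.0]
wrist_force: [-0.4, 0.2, 0.8]
gripper_width: 0.0853
```

Run:
```python
from h import *
from bench import sense
s=sense();print(s["time"],s["position"],s["tool_rot"],s["joint_pos"],s["joint_vel"].max())
snap("wrist","w1")
```

```text
1.775 [0.53962176 0.06443685 0.25316464] [-5.81087796e-01 -3.08700638e+00 -2.12233561e-04] [ 1.99620144e-02 -1.12560166e-01  1.88793951e+00  2.12651582e-04
  1.36654914e+00 -1.17875847e+00] 0.0056946771890166335
```

View pics/w1.png

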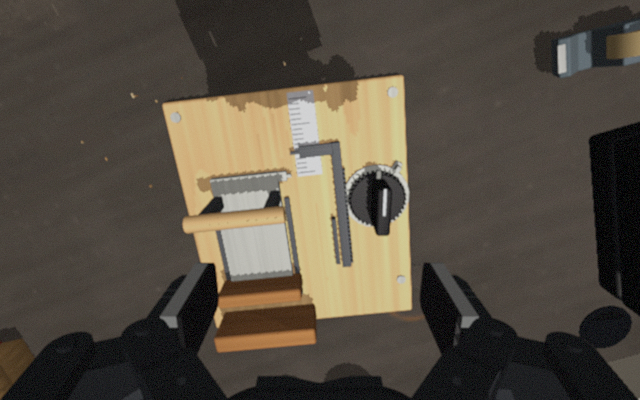

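The wrist view shows the dial at about (376,197), the tab at (397,166), the pointer's end at (292,152) and the jaw tip at (289,176).

Run:
```python
from h import *
crop("w1.npz",335,150,425,245,8,"w1d.png")
crop("w1.npz",160,130,310,250,5,"w1j.png")
```

```text
(no output)
```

View pics/w1d.png

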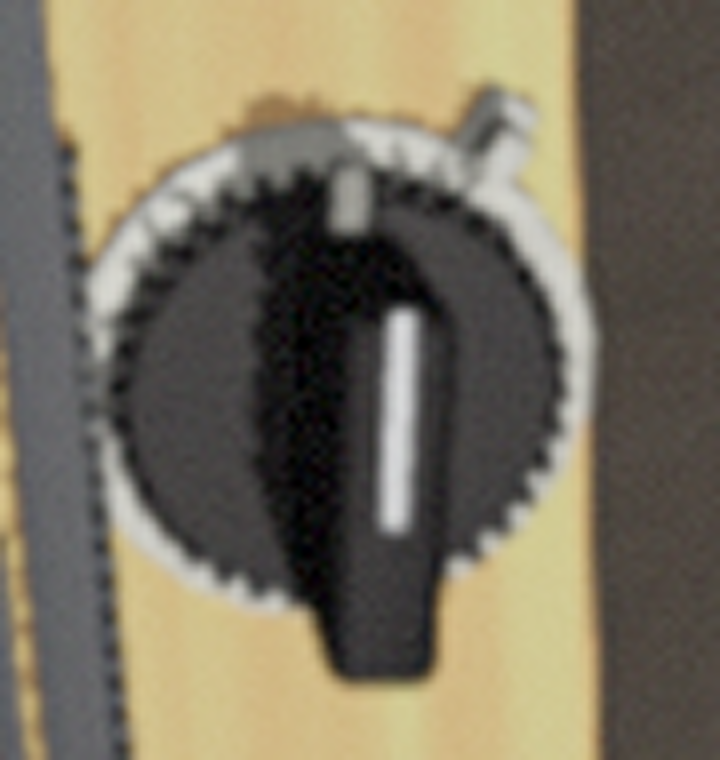

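View pics/w1j.png

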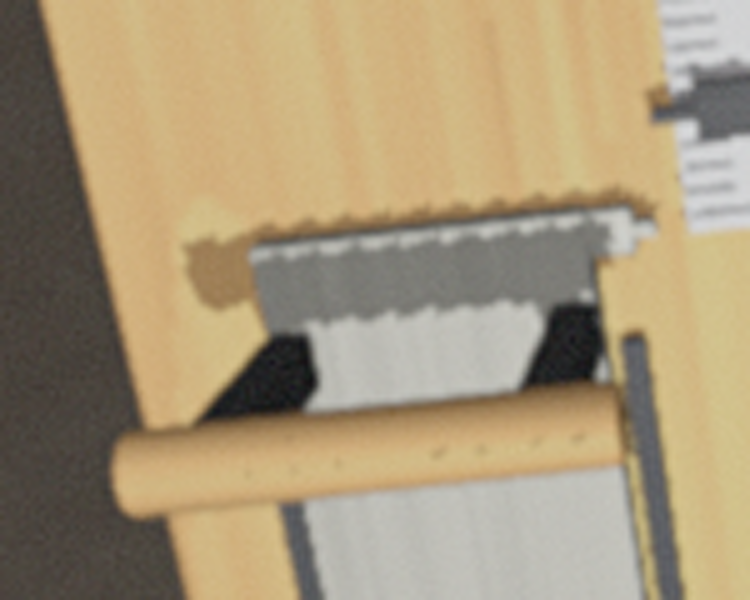

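Run:
```python
from h import *
f="w1.npz"
FR=plane(f,164,103,.014);FL=plane(f,404,75.5,.014);BL=plane(f,411.5,311,.014)
print(FR,FL,BL,np.linalg.norm(FL-FR),np.linalg.norm(BL-FL))
print('yaw',np.degrees(np.arctan2(*(BL-FL)[1::-1])),np.degrees(np.arctan2(*(FL-FR)[1::-1]))-90)
# refine: fit
from scipy.optimize import least_squares
L=np.array([[-.14,-.12],[-.14,.12],[.13,.12]]);W=np.array([FR,FL,BL])[:,:2]
# board x: origin 5mm beyond the middle -> x from -0.14 to 0.13 
R=lambda a:np.array([[np.cos(a),-np.sin(a)],[np.sin(a),np.cos(a)]])
r=least_squares(lambda q:(L@R(q[2]).T+q[:2]-W).ravel(),[.6,.02,-.35]);q=r.x
print(q,np.degrees(q[2]),r.fun)
np.save("clamp.npy",q)
P=lambda x,y,z:np.r_[R(q[2])@[x,y]+q[:2],z]
for n,p in dict(dial28=(-.02,.085,.028),dial66=(-.02,.085,.066),bar=(-.035,-.05,.08),tip=(-.055,-.001,.021)).items(): print(n,P(*p).round(4),proj(f,P(*p)).round(1))
D=P(-.02,.085,.028)
def C(u,v,z):
    w=plane(f,u,v,z);return R(-q[2])@(w[:2]-q[:2])
print('tip',C(160+650/5,130+228/5,.021),'ptr',C(160+655/5,130+113/5,.021))
for n,uv in dict(mark=(350,168),marki=(350,235),tabin=(483,175),tabout=(515,95)).items():
    w=plane(f,335+uv[0]/8,150+uv[1]/8,.028)-D; print(n,np.hypot(*w[:2]),np.degrees(np.arctan2(w[1],w[0])))
for n,uv in dict(b0=(400,305),b1=(397,530)).items():
    w=plane(f,335+uv[0]/8,150+uv[1]/8,.066); print(n,w-D)
```

```text
[ 0.43090222 -0.05630782  0.014     ] [0.49194947 0.17159091 0.014     ] [0.75231435 0.10182636 0.014     ] 0.23593346532688422 0.2695495531624836
yaw -14.999997720922593 -14.995770176295721
[ 0.59613633  0.0206483  -0.26559189] -15.217294634859414 [-0.00135477 -0.00208909  0.00059329  0.00159713  0.00076148  0.00049196]
dial28 [0.5991 0.1079 0.028 ] [378.3 200.9]
dial66 [0.5991 0.1079 0.066 ] [384.8 214.4]
bar [ 0.5492 -0.0184  0.08  ] [235.7 219.4]
tip [0.5428 0.0341 0.021 ] [291.9 175.1]
tip [-0.0546259  -0.00303683] ptr [-0.07834463  0.00110107]
mark 0.03190669591233682 160.89686373339066
marki 0.02314724116385711 160.55164999446905
tabin 0.03468084425319572 132.03387770549608
tabout 0.04538089812222862 134.16531647309236
b0 [-0.02436441  0.00809378  0.038     ]
b1 [ 0.00172819 -0.00068795  0.038     ]
```

Clamp yaw is about -15.1°. The mark is at about 161° and the tab at about 133°, so the dial needs roughly 0.49 rad clockwise. I'll move above the dial.

Request:
{"method": "arm_command", "body": {
  "plan": [
    [[0.02, 0.015, -0.03], [0, 0, 0.02], -1],
    [[0.04, 0.03, -0.07], [0, 0, 0.04], -1],
    [[0.0595, 0.0435, -0.12], [0, 0, 0.04], -1],
    [[0.0595, 0.0435, -0.13], [0, 0, 0.04], -1],
    [[0.0595, 0.0435, -0.13], [0, 0, 0.04], -1]
  ]
}}

```text
time: 2.45
position: [0.5989, 0.1074, 0.1232]
tool_rot: [-0.52, -3.097, 0.001]
wrist_force: [0.3, -0.3, 0.0]
gripper_width: 0.0853
```

Run:
```python
from h import *
from bench import sense
s=sense();print(s["time"],s["position"],s["tool_rot"],s["wrist_force"])
snap("wrist","w2")
q=np.load("clamp.npy")
```

```text
2.45 [0.59891211 0.10735395 0.12317721] [-5.19701505e-01 -3.09700383e+00  8.13964596e-04] [ 0.34572254 -0.3041088   0.03458881]
```

View pics/w2.png

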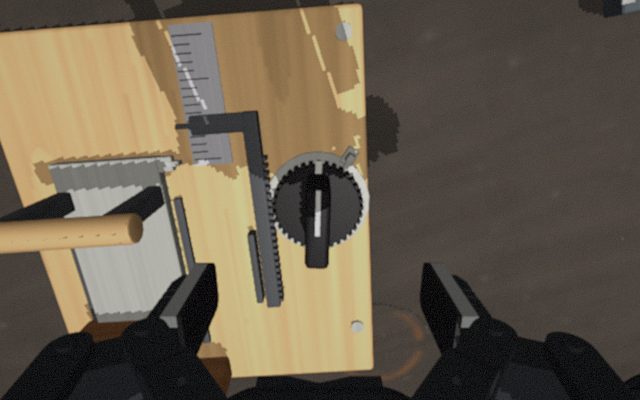

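Run:
```python
from h import *
crop("w2.npz",265,140,375,275,5,"w2d.png")
```

```text
(no output)
```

View pics/w2d.png

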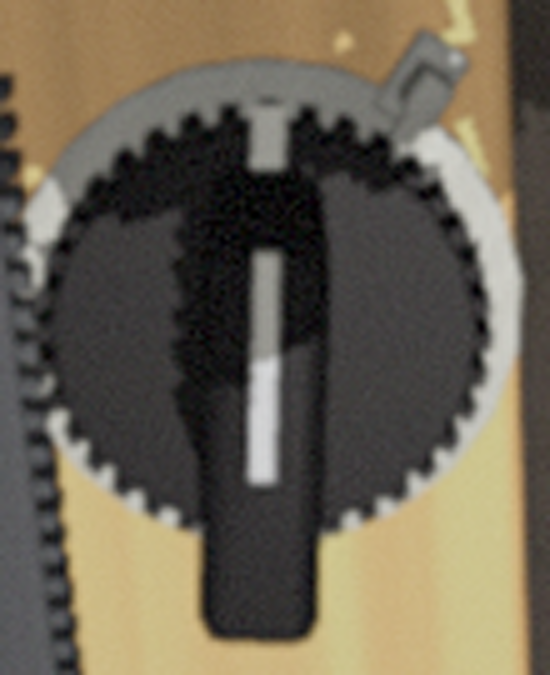

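Run:
```python
from h import *
f="w2.npz"
c=plane(f,265+268/5,140+318/5,.028);print("dialc",c)
for D in (c,np.array([.5991,.1079,.028])):
  for n,uv in dict(mark=(270,103),tabin=(400,125),tabinL=(380,105),tabinR=(415,135),tabout=(443,48)).items():
    w=plane(f,265+uv[0]/5,140+uv[1]/5,.028)-D; print(n,np.hypot(*w[:2]).round(4),np.degrees(np.arctan2(w[1],w[0])).round(1))
a=plane(f,265+264/5,140+250/5,.066);b=plane(f,265+261/5,140+625/5,.066);print(a,b,np.degrees(np.arctan2(*(a-b)[1::-1])))
```

```text
dialc [0.59525534 0.10906774 0.028     ]
mark 0.0284 160.5
tabin 0.0304 128.2
tabinL 0.0314 134.7
tabinR 0.0305 123.9
tabout 0.0414 129.6
mark 0.0324 160.8
tabin 0.0338 132.1
tabinL 0.035 137.8
tabinR 0.0337 128.2
tabout 0.0448 132.5
[0.57508284 0.11561583 0.066     ] [0.61701543 0.10079706 0.066     ] 160.53683750767073
```

Request:
{"method": "arm_command", "body": {
  "plan": [
    [[-0.001, 0.001, -0.02], [0, 0, 0], -1],
    [[-0.001, 0.001, -0.045], [0, 0, 0], -1],
    [[-0.001, 0.001, -0.065], [0, 0, 0], -1],
    [[-0.001, 0.001, -0.065], [0, 0, 0], -1]
  ],
  "newtons": 20
}}

```text
time: 3.0
position: [0.5971, 0.1075, 0.0563]
tool_rot: [-0.522, -3.094, 0.002]
wrist_force: [-0.1, 0.3, 0.5]
gripper_width: 0.0855
```

Request:
{"method": "arm_command", "body": {
  "plan": [
    [[0, 0, 0], [0, 0, 0], 0.2],
    [[0, 0, 0], [0, 0, 0], 0.6],
    [[0, 0, 0], [0, 0, 0], 1],
    [[0, 0, 0], [0, 0, 0], 1],
    [[0, 0, 0], [0, 0, 0], 1]
  ]
}}

```text
time: 3.62
position: [0.5988, 0.1066, 0.0591]
tool_rot: [0.521, 3.098, -0.004]
wrist_force: [-2.2, -5.7, 3.0]
gripper_width: 0.0138
```

Request:
{"method": "arm_command", "body": {
  "plan": [
    [[0, 0, 0], [0, 0, 0], 1],
    [[0, 0, 0], [0, 0, 0], 1]
  ]
}}

```text
time: 3.88
position: [0.5988, 0.1066, 0.0591]
tool_rot: [0.521, 3.098, -0.004]
wrist_force: [-2.8, -5.6, 4.1]
gripper_width: 0.0135
```

Request:
{"method": "arm_command", "body": {
  "plan": [
    [[0, -0.001, 0], [0, 0, -0.1], 1],
    [[0, -0.001, 0], [0, 0, -0.22], 1],
    [[0, -0.001, 0], [0, 0, -0.34], 1],
    [[0, -0.001, 0], [0, 0, -0.44], 1],
    [[0, -0.001, 0], [0, 0, -0.5], 1]
  ]
}}

```text
time: 4.5
position: [0.5986, 0.1062, 0.0591]
tool_rot: [1.275, 2.871, -0.002]
wrist_force: [-2.9, -3.6, 4.0]
gripper_width: 0.0134
```

Request:
{"method": "arm_command", "body": {
  "plan": [
    [[0, 0, 0], [0, 0, 0], 1],
    [[0, 0, 0], [0, 0, 0], 1],
    [[0, 0, 0], [0, 0, 0], 1]
  ]
}}

```text
time: 4.88
position: [0.5986, 0.1062, 0.0591]
tool_rot: [-1.27, -2.873, 0.002]
wrist_force: [-4.5, -3.8, 5.0]
gripper_width: 0.014
```

Run:
```python
from h import *
snap("wrist","w3");crop("w3.npz",120,60,480,300,2,"w3c.png")
```

```text
(no output)
```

View pics/w3c.png

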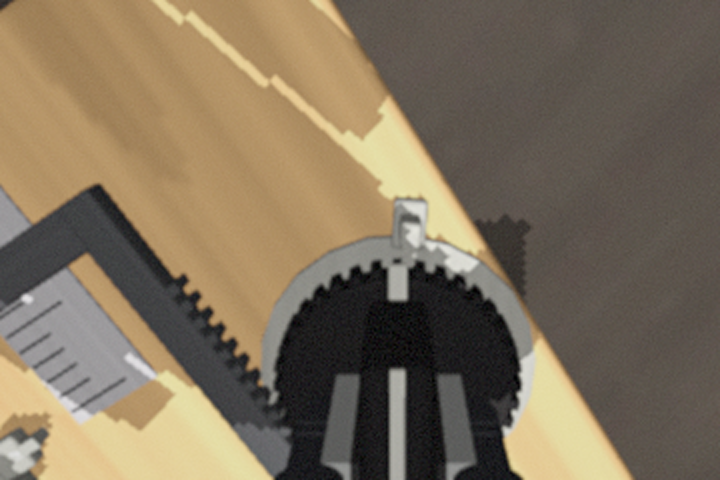

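Run:
```python
from h import *
crop("w3.npz",285,145,365,215,9,"w3d.png")
```

```text
(no output)
```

View pics/w3d.png

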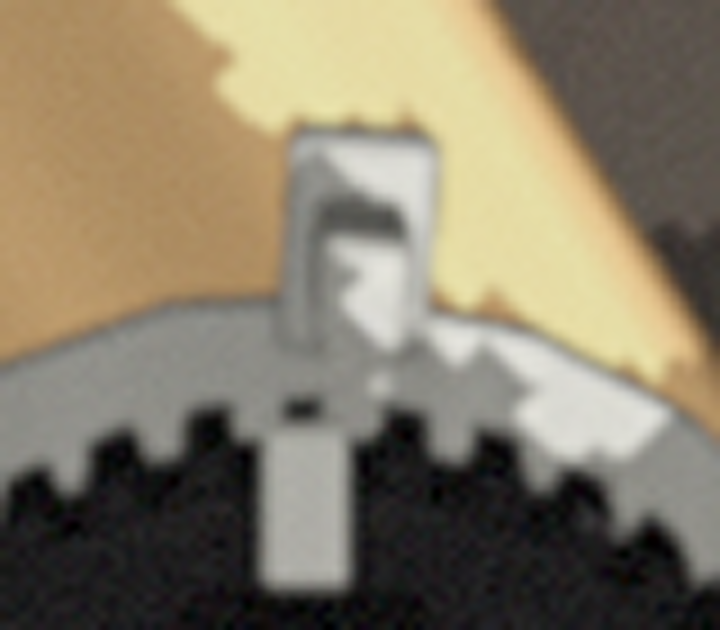

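The mark end is at (319,192) and the tab's centreline at about (325.5,160–183). They are roughly 1.8 mm apart, so I'll add 0.055 rad.

Request:
{"method": "arm_command", "body": {
  "plan": [
    [[0, 0, 0], [0, 0, -0.03], 1],
    [[0, 0, 0], [0, 0, -0.055], 1],
    [[0, 0, 0], [0, 0, -0.055], 1],
    [[0, 0, 0], [0, 0, -0.055], 1]
  ]
}}

```text
time: 5.42
position: [0.5986, 0.1062, 0.0591]
tool_rot: [-1.349, -2.837, 0.002]
wrist_force: [-4.5, -4.8, 6.2]
gripper_width: 0.0135
```

Run:
```python
from h import *
snap("wrist","w4");crop("w4.npz",285,145,365,215,9,"w4d.png")
```

```text
(no output)
```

View pics/w4d.png

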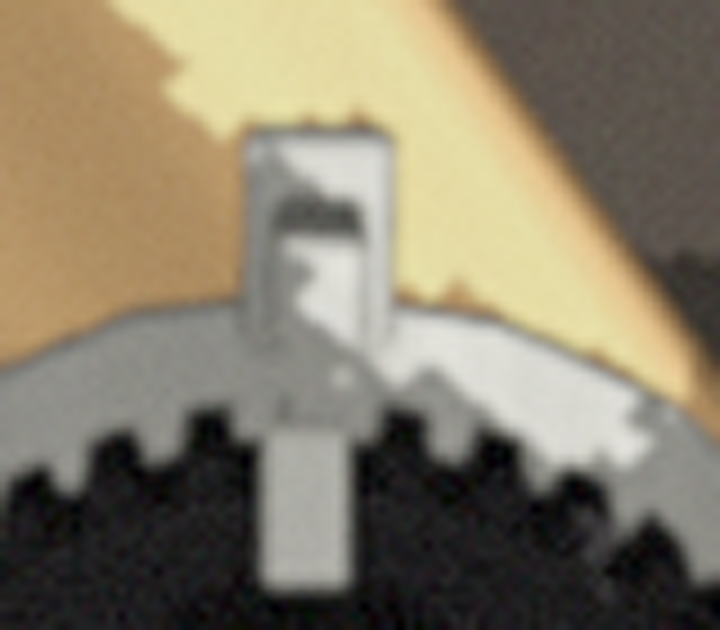

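Tab and mark now line up within about 0.4 mm. I'll make a tiny correction, release, rise and check.

Request:
{"method": "arm_command", "body": {
  "plan": [
    [[0, 0, 0], [0, 0, -0.012], 1],
    [[0, 0, 0], [0, 0, -0.012], 1],
    [[0, 0, 0], [0, 0, -0.012], 1],
    [[0, 0, 0], [0, 0, -0.012], 0],
    [[0, 0, 0], [0, 0, -0.012], -0.5]
  ]
}}

```text
time: 6.1
position: [0.5988, 0.1071, 0.0582]
tool_rot: [1.367, 2.829, 0.001]
wrist_force: [-0.2, 0.1, -0.2]
gripper_width: 0.0494
```

Request:
{"method": "arm_command", "body": {
  "plan": [
    [[0, 0, 0], [0, 0, 0], -1],
    [[0, 0, 0], [0, 0, 0], -1],
    [[0, 0, 0.03], [0, 0, 0], -1],
    [[0, 0, 0.08], [0, 0, 0], -1],
    [[0, 0, 0.11], [0, 0, 0], -1]
  ]
}}

```text
time: 6.72
position: [0.5997, 0.107, 0.1712]
tool_rot: [1.366, 2.826, 0.003]
wrist_force: [-0.7, -0.3, 0.2]
gripper_width: 0.0856
```

Request:
{"method": "arm_command", "body": {
  "plan": [
    [[-0.02, -0.02, 0.03], [0, 0, 0], -1],
    [[-0.02, -0.02, 0.03], [0, 0, 0], -1],
    [[-0.02, -0.02, 0.03], [0, 0, 0], -1]
  ]
}}

```text
time: 7.1
position: [0.5785, 0.087, 0.1974]
tool_rot: [-1.367, -2.827, 0.0]
wrist_force: [-0.1, -1.2, -1.0]
gripper_width: 0.0855
```

Run:
```python
from h import *
from bench import sense
s=sense();print(s["time"],s["position"],s["tool_rot"],s["wrist_force"])
snap("wrist","w5")
```

```text
7.1 [0.57847468 0.08699545 0.19744855] [-1.36745778e+00 -2.82747083e+00  2.09140456e-04] [-0.09171863 -1.19176207 -1.01334241]
```

View pics/w5.png

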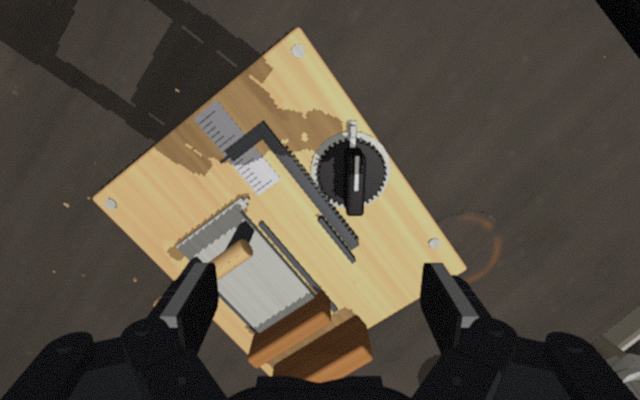

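Run:
```python
from h import *
crop("w5.npz",305,110,400,220,5,"w5d.png");crop("w5.npz",160,95,310,235,5,"w5j.png")
```

```text
(no output)
```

View pics/w5d.png

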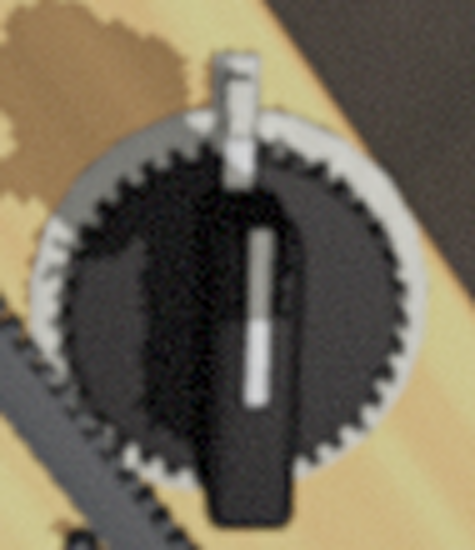

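View pics/w5j.png

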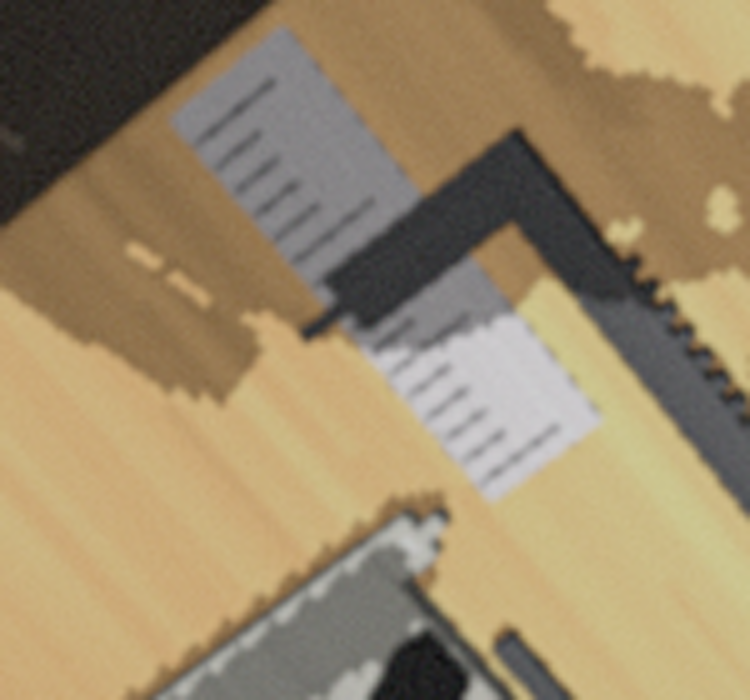

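The mark lies squarely in line with the tab: mark at (352,141), tab at (352,125). Next I'll measure pointer against jaw tip.

Run:
```python
from h import *
f="w5.npz";a=np.radians(-15.05);ex=np.array([np.cos(a),np.sin(a)]);ey=np.array([-ex[1],ex[0]])
p=plane(f,160+305/5,95+332/5,.021);t=plane(f,160+445/5,95+515/5,.021);t2=plane(f,160+438/5,95+530/5,.021)
for n,w in(("ptr",p),("tip",t),("tip2",t2)):
    print(n,w.round(4),(w-t)[:2]@ex,(w-t)[:2]@ey)
q=np.load("clamp.npy")
for x in (-.055,): 
  R=lambda a:np.array([[np.cos(a),-np.sin(a)],[np.sin(a),np.cos(a)]])
  for n,L,z in(("tipexp",[-.055,-.001],.021),("bar",[-.035,-.05],.08)):
    w=np.r_[R(a)@L+q[:2],z];print(n,w,proj(f,w))
  print("ptr clampx",R(-a)@(p[:2]-q[:2]),"tip",R(-a)@(t[:2]-q[:2]))
# board corners here
for n,uv in dict(FL=(301,27),FR=(93,196),BL=(467,270)).items(): print(n,plane(f,*uv,.014),R(-a)@(plane(f,*uv,.014)[:2]-q[:2]))
```

```text
ptr [0.5047 0.0456 0.021 ] -0.039674605902745956 0.0020679522073554857
tip [0.5425 0.0333 0.021 ] 0.0 0.0
tip2 [0.5431 0.0302 0.021 ] 0.001420402971606059 -0.0028159981060658906
tipexp [0.54276319 0.03396401 0.021     ] [249.70343461 197.58482017]
bar [ 0.54935375 -0.01854851  0.08      ] [203.2367007  278.06544677]
ptr clampx [-0.09474716  0.00031648] tip [-0.05507256 -0.00175147]
FL [0.49371888 0.17177023 0.014     ] [-0.13814509  0.11934448]
FR [ 0.43112589 -0.05581335  0.014     ] [-0.13949634 -0.11668591]
BL [0.75129465 0.10157838 0.014     ] [0.12882187 0.11844285]
```

Request:
{"method": "arm_command", "body": {
  "plan": [
    [[-0.006, -0.02, 0], [0, 0, -0.17], -1],
    [[-0.012, -0.04, 0], [0, 0, -0.34], -1],
    [[-0.018, -0.06, 0], [0, 0, -0.51], -1],
    [[-0.024, -0.08, 0], [0, 0, -0.68], -1],
    [[-0.029, -0.1055, 0], [0, 0, -0.85], -1]
  ]
}}

```text
time: 7.78
position: [0.5491, -0.0186, 0.1962]
tool_rot: [-2.415, -2.006, 0.003]
wrist_force: [-1.3, 0.5, -0.8]
gripper_width: 0.0853
```

Request:
{"method": "arm_command", "body": {
  "plan": [
    [[0, 0, -0.02], [0, 0, -0.082], -1],
    [[0, 0, -0.04], [0, 0, -0.082], -1],
    [[0, 0, -0.04], [0, 0, -0.082], -1],
    [[0, 0, -0.04], [0, 0, -0.082], -1]
  ]
}}

```text
time: 8.28
position: [0.5498, -0.0183, 0.1581]
tool_rot: [-2.491, -1.914, 0.001]
wrist_force: [0.1, -0.9, -0.9]
gripper_width: 0.0858
```

Run:
```python
from h import *
from bench import sense
s=sense();print(s["time"],s["position"],s["tool_rot"],s["wrist_force"])
r=s["tool_rot"];print(2*np.degrees(np.arctan2(r[1],r[0]))-90)
snap("wrist","w6")
print(proj("w6.npz",[.5494,-.0185,.08]))
```

```text
8.275 [ 0.54982983 -0.01828758  0.15805486] [-2.49098162e+00 -1.91360146e+00  5.86422116e-04] [ 0.12270048 -0.87161079 -0.88210381]
-374.93621058239944
[318.64618278 220.01356088]
```

View pics/w6.png

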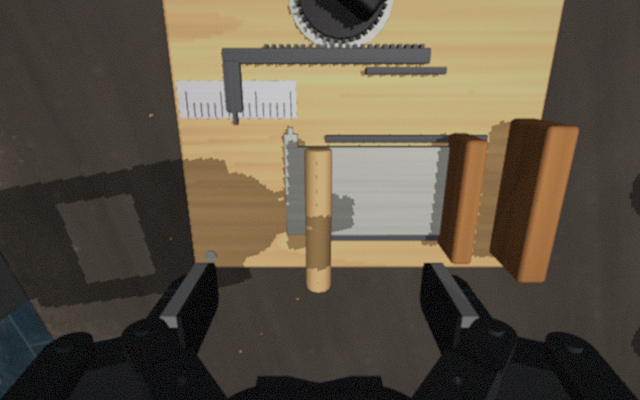

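The bar is centred between the fingers, its middle at (318,220), and the yaw matches. Going down.

Request:
{"method": "arm_command", "body": {
  "plan": [
    [[0, 0, -0.025], [0, 0, 0], -1],
    [[0, 0, -0.05], [0, 0, 0], -1],
    [[0, 0, -0.07], [0, 0, 0], -1],
    [[0, 0, -0.077], [0, 0, 0], -1],
    [[0, 0, -0.077], [0, 0, 0], -1]
  ],
  "newtons": 40
}}

```text
time: 8.95
position: [0.5498, -0.0187, 0.0813]
tool_rot: [-2.492, -1.912, 0.0]
wrist_force: [1.1, -0.3, 0.3]
gripper_width: 0.0854
```

Request:
{"method": "arm_command", "body": {
  "plan": [
    [[0, 0, 0], [0, 0, 0], 0],
    [[0, 0, 0], [0, 0, 0], 0.5],
    [[0, 0, 0], [0, 0, 0], 1],
    [[0, 0, 0], [0, 0, 0], 1],
    [[0, 0, 0], [0, 0, 0], 1]
  ]
}}

```text
time: 9.57
position: [0.5493, -0.0185, 0.0817]
tool_rot: [-2.492, -1.912, 0.002]
wrist_force: [-3.8, 1.0, 5.5]
gripper_width: 0.0146
```

Request:
{"method": "arm_command", "body": {
  "plan": [
    [[0, 0, 0], [0, 0, 0], 1],
    [[0, 0, 0], [0, 0, 0], 1]
  ]
}}

```text
time: 9.82
position: [0.5492, -0.0185, 0.0817]
tool_rot: [-2.492, -1.912, 0.002]
wrist_force: [-3.5, 0.6, 4.9]
gripper_width: 0.0146
```

Run:
```python
from h import *
from bench import sense
s=sense();print(s["time"],s["position"],s["tool_rot"],s["wrist_force"])
snap("wrist","w7")
```

```text
9.825 [ 0.54924468 -0.01853093  0.08171636] [-2.49155061e+00 -1.91175923e+00  1.61610274e-03] [-3.54849027  0.57147717  4.88337127]
```

View pics/w7.png

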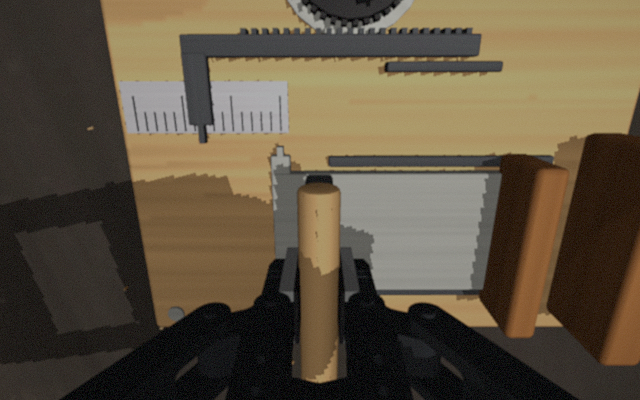

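The bar is held. The jaw tip is at (280,150) and the pointer end at (203,141). I'll pull about 39.5 mm along the clamp's -x.

Request:
{"method": "arm_command", "body": {
  "plan": [
    [[-0.008, 0.0021, 0], [0, 0, 0], 1],
    [[-0.017, 0.0046, 0], [0, 0, 0], 1],
    [[-0.026, 0.007, 0], [0, 0, 0], 1],
    [[-0.034, 0.0091, 0], [0, 0, 0], 1],
    [[-0.0382, 0.0103, 0], [0, 0, 0], 1]
  ]
}}

```text
time: 10.5
position: [0.5127, -0.0088, 0.0818]
tool_rot: [2.489, 1.91, 0.005]
wrist_force: [6.5, -2.1, -3.1]
gripper_width: 0.0146
```

Request:
{"method": "arm_command", "body": {
  "plan": [
    [[0, 0, 0], [0, 0, 0], 1],
    [[0, 0, 0], [0, 0, 0], 1],
    [[0, 0, 0], [0, 0, 0], 1]
  ]
}}

```text
time: 10.88
position: [0.5128, -0.0088, 0.0818]
tool_rot: [2.489, 1.91, 0.005]
wrist_force: [6.1, -1.8, -2.7]
gripper_width: 0.0147
```

Run:
```python
from h import *
snap("wrist","w8");crop("w8.npz",220,90,380,210,5,"w8c.png")
```

```text
(no output)
```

View pics/w8c.png

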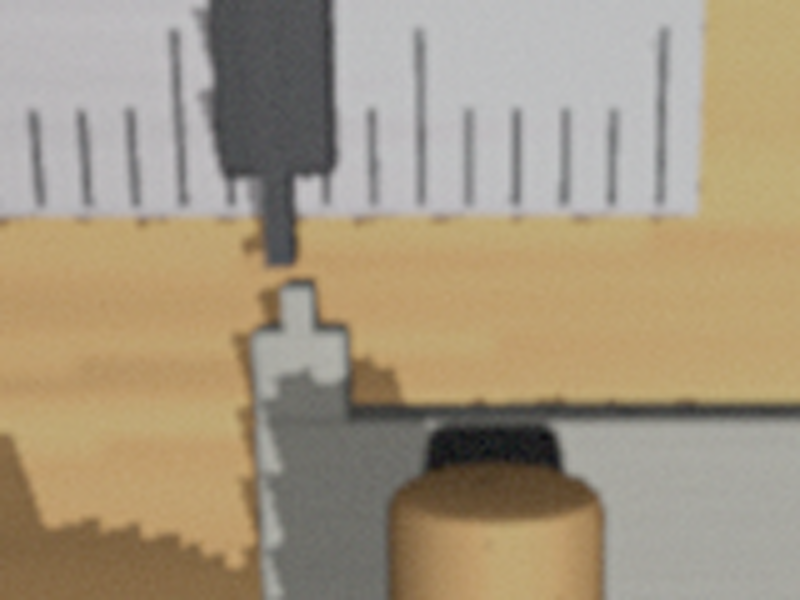

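View pics/w8.png

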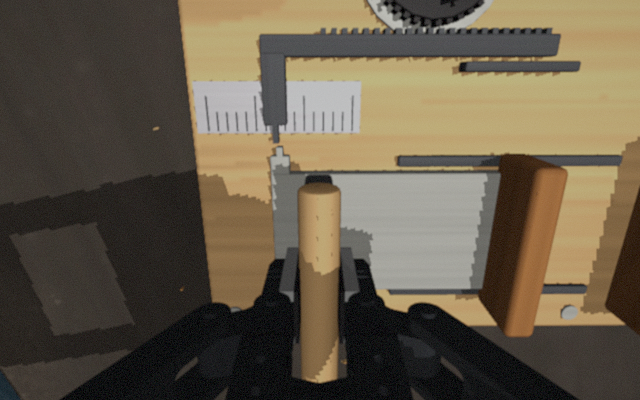

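The tip (x 297 in the crop) is about 1.7 mm short of the pointer (x 280). I'll pull 1.6 mm more.

Request:
{"method": "arm_command", "body": {
  "plan": [
    [[-0.0008, 0.0002, 0], [0, 0, 0], 1],
    [[-0.0016, 0.0004, 0], [0, 0, 0], 1],
    [[-0.0016, 0.0004, 0], [0, 0, 0], 1],
    [[-0.0016, 0.0004, 0], [0, 0, 0], 1],
    [[-0.0016, 0.0004, 0], [0, 0, 0], 1]
  ]
}}

```text
time: 11.55
position: [0.5113, -0.0084, 0.0818]
tool_rot: [2.489, 1.91, 0.005]
wrist_force: [6.2, -2.0, -2.9]
gripper_width: 0.0148
```

Run:
```python
from h import *
snap("wrist","w9");crop("w9.npz",220,0,380,200,4,"w9c.png");crop("w9.npz",340,0,500,50,5,"w9d.png")
snap("top","t9");snap("scene","s9");crop("t9.npz",255,150,365,255,5,"t9c.png")
```

```text
(no output)
```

View pics/w9c.png

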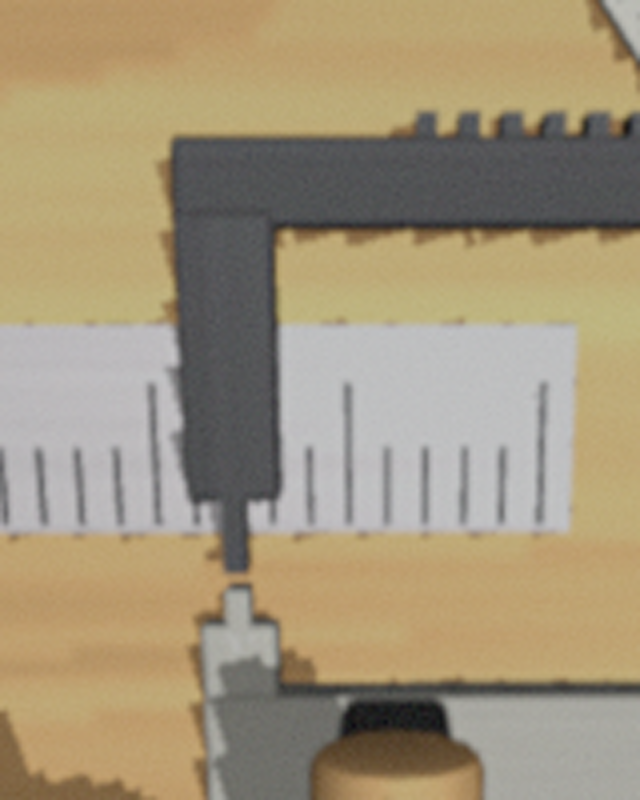

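View pics/t9c.png

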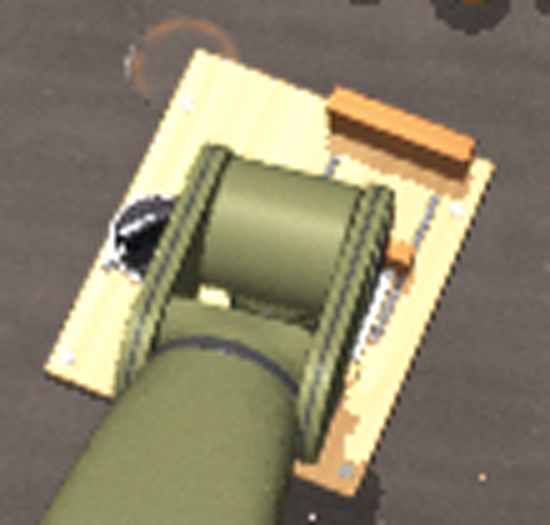

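The tip (238,590) now stands exactly opposite the pointer (236,570). One last steadiness check, then I hand in.

Request:
{"method": "arm_command", "body": {
  "plan": [
    [[0, 0, 0], [0, 0, 0], 1],
    [[0, 0, 0], [0, 0, 0], 1],
    [[0, 0, 0], [0, 0, 0], 1],
    [[0, 0, 0], [0, 0, 0], 1]
  ]
}}

```text
time: 12.2
position: [0.5113, -0.0084, 0.0818]
tool_rot: [2.489, 1.91, 0.005]
wrist_force: [7.0, -2.3, -2.1]
gripper_width: 0.0148
```

Run:
```python
from bench import sense,job_done
s=sense();print(s["time"],s["position"],s["joint_vel"].round(4),s["wrist_force"]);print(job_done())
```

```text
12.2 [ 0.5113205  -0.00843216  0.08179072] [-0.0008 -0.001  -0.0008 -0.0009  0.0008 -0.0001] [ 7.0441115  -2.3184701  -2.09044973]
the job is handed in; nothing more can be done
None
```

The clamp is set and I handed the job in at 12.2 s; the hand-in gives no verdict.

- **Dial:** With the jaw shut, I turned the dial about 0.57 rad clockwise onto the index tab. After I let go, the wrist picture showed the mark in line with the tab. I did not take a close-up of the mark again after pulling the jaw, but the gripper did not go back to the dial.
- **Jaw:** I pulled the jaw back about 40 mm by its bar. The first pull stopped about 1.7 mm short, so I pulled 1.6 mm more. The last wrist picture shows the tip opposite the size pointer within about 0.5 mm.
- **Hold:** The arm was still, gripping the bar at a commanded 40 N, with about 7 N of spring pull on the wrist.
- **Bystanders:** The gripper never worked near the gift boxes or tape dispenser, but I did not check their positions at the end.

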